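Make up the cutter stack on the setting stand

TASK

Make up the next set-up on the upright spindle of the setting stand: slide on the 20 mm thick spacer ring first, then the cutter block, then the guide bearing so that it runs directly on the cutter, and last the thin 12 mm spacer ring, which brings the stack just proud of the spindle's end so that the end bolt can clamp it. Every part must sit flat on the one below, round the spindle; leave the thick 30 mm spacer ring, which is not needed, lying where it is.

Things in the scene. Friction and masses are not known exactly. Their poses are not given: they have to be found in the camera images.
- setting_stand: Fixed stand: grey foot plate 116x92x12 mm, boss, upright steel spindle. Origin: on the spindle axis at table height, z up. First part sits on the flange (55 mm dia), its top 30 mm above the origin; spindle 24 mm dia straight to 101 mm, tapering to 12 mm at its top, 109 mm. Bores have 1.5 to 3 mm play all round: parts let go on it slide down. Keep the gripper's palm above the spindle's top.
- spacer_ring_1: Medium spacer ring, plain ground steel: 60 mm outside diameter, 20 mm thick, bore 30 mm, lying flat. Origin: centre of its underside; z is its axis, up. Goes on first.
- spare_cutter: Cutter block: light alloy block with pale cutting edges, bore 30 mm, lying flat. Square with cut-off corners: 70 mm across its flat sides (along its own x and its own y), 78 mm across corners, 34 mm thick, 0.5 to 0.8 kg. Origin: centre of its underside; z is its axis, up. Grasp across two facing flat sides.
- guide_bearing: Guide bearing: white-grey ring with a ball bearing and thin red seals inside, 62 mm outside diameter, 16 mm thick, bore about 30 mm, lying flat. Origin: centre of its underside; z is its axis, up. Goes on third.
- spacer_ring_2: Thin spacer ring, plain ground steel: 55 mm outside diameter, 12 mm thick, bore 30 mm, lying flat. Origin: centre of its underside; z is its axis, up. Goes on last.
- spacer_ring_3: Thick spacer ring, plain ground steel: 60 mm outside diameter, 30 mm thick, bore 30 mm, lying flat. Origin: centre of its underside. Not wanted: it stays where it lies.

How it is judged:
By the outcome, as a careful person would: the job done as asked, in the order asked, and still so for the second after the job is handed in, with the robot touching nothing.
It also fails if it takes over 136 s, if anything falls off the work surface, if the arm or the gripper's body presses on something with over 40 N, if the wrist force passes 120 N, or if a joint passes its speed limit or range.

ROBOT

A 6-joint arm with a two-finger parallel gripper is mounted at the origin on a cart in front of the work surface, level with it; the furniture and walls round the work are solid. World frame = base frame: x ahead of the robot, y to its left, z up, the work surface at z = 0. Lengths are in m, angles in rad, forces in N, time in s.
With the tool pointing down it reaches from about 0.275 to 0.75 m from the base axis. Payload 10.2 kg.
Tool frame: the origin (TCP) lies on the centre line of the jaws, within the pads' length; the fingertips stand 8 mm ahead of it and the grasp point (between the pads) lies 11 mm behind it (tip_extent is the distance from the TCP to the fingertips, in m); z points along the fingers, y is the line along which they close (so a half turn about z gives the same grasp; the last joint's range is limited). The gripper opens to 88 mm and grips with 3 to 60 N. Pads are 18 mm wide; open, the fingers measure 123 mm over their backs; the gripper's body (75 mm by 187 mm) begins 45 mm behind the grasp point.
Start: joints at [-1.346, 0.313, 1.498, -0, 1.331, -0.223], TCP at [0.227, -0.473, 0.247] pointing down, gripper open.
Joint ranges: [-2.94, 2.94], [-0.97, 2.17], [0.19, 2.56], [-1.23, 4.37], [0.02, 3.11], [-2.88, 2.88]. Speed limits (rad/s): [2.39, 2.39, 3.01, 3.14, 3.14, 3.14].

INTERFACE

Orientations are given as a rotation vector (axis times angle).
In Python, from workcell import * gives the robot as it stands.
- The arm moves only by the shell command python3 -m jog 'ROWS'. ROWS is JSON, a list of rows, each an object with "claw": the finger opening in m, from 0 to 0.0881; "delta_pos": the shift along the world's x, y, z in m, a list of three; "turn": the turn, a rotation vector about the world's x, y, z in rad, a list of three. A call has 1 to 10 rows; each row shifts and turns the commanded pose from where the row before left it; what a row does not reach is not made up. A row lasts 1/10 s, in which the tool goes at most 50 mm and 8.59 degrees, less where a joint would pass 70% of its speed; a pose out of reach is approached as far as the arm can. A call with a gripper value outside its range is refused whole. The fingers move at their own pace and stop on an object; the grip force is fixed at half the most. Time passes only in rows, so rows that do not move let the fingers close. It gives the time, the measured TCP pose, the force, the opening and the grip force at its end, in the units of the state.
- read_state(): the state, without advancing time (a new reading comes with each control period).
- capture(name): name is "scene" or "top"; returns (picture, depth): 400x640x3 uint8, red, green, blue; 400x640 float32, m along the optical axis (not along the pixel's ray), 0 where there is no reading.
- camera_params(name): a dict with "camera_matrix" (3x3 intrinsics, pixels), "rvec" (rotation vector, rad) and "tvec" (3), from world to camera coordinates, as OpenCV has them. Camera axes: x right, y down, z forward; pixel columns grow to the right and rows downward; lengths in m; the calibration is good to about 2 mm. A picture is of the moment at which its call begins. camera_params takes no time and is no camera call.
- close_job(): hands the job in; it is judged then, once.
The state is a dict: "t": time; "q": joint angles; "joint_velocities": joint speeds; "tau": joint torques, N m; "position": TCP position; "eef_rot": TCP orientation; "ft_force": force on the tool from outside, world axes, zero at the start; "torque": the same for the moment, N m; "grip_width": finger opening in m; "grasp_force": force on a finger pad.
Only numpy, scipy, OpenCV 4.12 (cv2) and the standard library are available. Lean on these libraries where they do the work, as an engineer would, in place of code of your own. Each camera call takes 0.05 s, during which the arm holds its last target. There are 200 camera calls.

## Working session

There is one attempt and no reset: what is moved stays moved. The work goes in short steps, Python scripts to look and compute and a shell command to move; the robot and the scene stay as the last step left them, time stands still between calls to the robot, and variables do not carry over. Pictures are saved under pics/ and viewed, at most 14 in all, crops included, and the job is handed in when it is done.

```bash
mkdir -p pics; ls
cat > h.py <<'E'
from workcell import *
import numpy as np, cv2
def cam(n):
    p=camera_params(n);K=np.array(p["camera_matrix"]);R=cv2.Rodrigues(np.array(p["rvec"],float))[0];t=np.array(p["tvec"],float).ravel()
    return K,R,t
def ray(n,u,v,z):
    K,R,t=cam(n);d=R.T@np.linalg.solve(K,[u,v,1]);c=-R.T@t
    return c+d*(z-c[2])/d[2]
def cloud(n,dep):
    K,R,t=cam(n);v,u=np.mgrid[:400,:640]
    P=np.stack([(u-K[0,2])/K[0,0]*dep,(v-K[1,2])/K[1,1]*dep,dep],-1)
    W=(P-t)@R
    W[dep==0]=np.nan
    return W
E
python3 - <<'E'
from h import *
for n in("scene","top"):
    im,d=capture(n);cv2.imwrite(f"pics/{n}0.png",im[...,::-1]);np.save(f"{n}0.npy",d)
    K,R,t=cam(n);print(n,K.round(1).tolist(),(-R.T@t).round(3),R[2].round(2))
s=read_state();print(s)
E
```

```text
pics
scene [[476.8, 0.0, 320.6], [0.0, 476.8, 201.4], [0.0, 0.0, 1.0]] [0.089 0.692 0.925] [ 0.37 -0.54 -0.76]
top [[413.3, 0.0, 319.6], [0.0, 413.3, 196.6], [0.0, 0.0, 1.0]] [0.45  0.051 1.341] [ 0.04 -0.02 -1.  ]
{'t': 0.1, 'q': array([-1.34641130e+00,  3.13388128e-01,  1.49829976e+00, -3.28699379e-06,
        1.33099165e+00, -2.23389915e-01]), 'joint_velocities': array([-0.0011851 , -0.00083099, -0.00182028,  0.00077763, -0.00139611,
       -0.00051778]), 'tau': array([ 3.30986317e-03, -4.02811432e+01, -2.52643830e+01,  6.96192426e-02,
        3.42468708e-02, -7.74034584e-05]), 'position': array([ 0.22725456, -0.47305649,  0.24624441]), 'eef_rot': array([-3.06212386e+00, -6.97261745e-01,  5.86222110e-06]), 'ft_force': array([ 0.34915622,  0.23836763, -0.16467042]), 'torque': array([-0.01907137, -0.03878318,  0.03972945]), 'grasp_force': 0.0, 'grip_width': 0.08846544208576808}
```

View pics/top0.png

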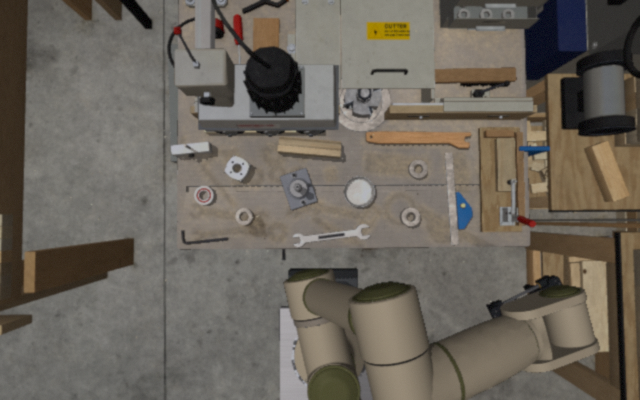

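View pics/scene0.png

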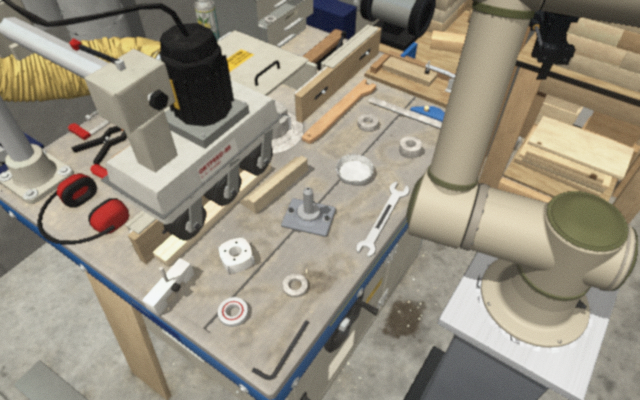

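The top view shows:
- The bearing (red seal) at (204,196) and the cutter at (237,168).
- The stand with its spindle at (300,188).
- Three plain rings at (244,216), (410,216) and (418,169).
- A tin at (360,193), the spanner along the front, and the machine and fence behind.

Next I'll measure positions and heights from depth.

Run:
```python
from h import *
W=cloud("top",np.load("top0.npy"));Ws=cloud("scene",np.load("scene0.npy"))
for nm,(u,v) in dict(bear=(204,196),cut=(237,168),ringA=(244,216),ringB=(410,216),ringC=(418,169)).items():
    p=W[v-20:v+21,u-20:u+21]
    tab=np.nanmedian(p[...,2])
    m=(p[...,2]>tab+.006).astype(np.uint8)
    n,l,s,c=cv2.connectedComponentsWithStats(m)
    k=1+np.argmax(s[1:,4]); q=p[l==k]; zt=np.median(q[:,2])
    cs,_=cv2.findContours((l==k).astype(np.uint8),cv2.RETR_EXTERNAL,cv2.CHAIN_APPROX_NONE)
    ct=max(cs,key=len)
    (cx,cy),r=cv2.minEnclosingCircle(ct);
    e=cv2.fitEllipse(ct);rect=cv2.minAreaRect(ct)
    mm=(zt)/413.3
    dist=1.341-zt
    print(nm,"tab",tab.round(4),"top",zt.round(4),"ray",ray("top",e[0][0]+u-20,e[0][1]+v-20,zt).round(4),"D",np.round(np.array(e[1])*dist/413.3,4),"area",s[k,4],"rect",np.round(rect[2],1),np.round(np.array(rect[1])*dist/413.3,4))
    # scene camera: points near by at top height
    xy=ray("top",e[0][0]+u-20,e[0][1]+v-20,zt)
    g=(np.hypot(Ws[...,0]-xy[0],Ws[...,1]-xy[1])<.055)&(Ws[...,2]>.008)&(Ws[...,2]<.05)
    z=Ws[g];z2=np.percentile(z[:,2],80);t=z[abs(z[:,2]-z2)<.004];lo,hi=t.min(0),t.max(0)
    print("   scene top z",z2.round(4),"mid",((lo+hi)/2).round(4),"ext",(hi-lo).round(4),len(t))
# stand: spindle top
p=W[160:215,275:325]; m=p[...,2]>.08; print("spindle top",m.sum(),np.nanmean(p[m],0).round(4),np.nanmax(p[...,2]))
g=(np.hypot(Ws[...,0]-.4-0,Ws[...,1]-.1)<.15)&(Ws[...,2]>.045)&(Ws[...,2]<.115)
z=Ws[g]; print("scene spindle",len(z),z.mean(0).round(4),z.min(0).round(3),z.max(0).round(3))
for n,u0,v0,w in(("top",185,140,150),("scene",200,175,150)):
    im=cv2.imread(f"pics/{n}0.png");c=im[v0:v0+100,u0:u0+w];cv2.imwrite(f"pics/{n}c.png",cv2.resize(c,None,fx=5,fy=5,interpolation=cv2.INTER_CUBIC))
```

```text
bear tab -0.0008 top 0.0148 ray [0.5141 0.3993 0.0148] D [0.0591 0.0624] area 244 rect 90.0 [0.0578 0.0642]
   scene top z 0.0172 mid [0.5123 0.4005 0.0172] ext [0.0615 0.0612 0.0079] 456
cut tab -0.0002 top 0.0332 ray [0.598  0.2889 0.0332] D [0.0728 0.0777] area 395 rect 26.6 [0.0722 0.0679]
   scene top z 0.035 mid [0.5974 0.2923 0.0348] ext [0.0832 0.0806 0.0077] 579
ringA tab -0.0007 top 0.011 ray [0.4458 0.2729 0.011 ] D [0.0519 0.053 ] area 168 rect 45.0 [0.0523 0.0523]
   scene top z 0.0139 mid [0.4437 0.2639 0.0135] ext [0.0539 0.0739 0.0072] 286
ringB tab -0.0011 top 0.0281 ray [ 0.4414 -0.2584  0.0281] D [0.0566 0.0624] area 246 rect 90.0 [0.054  0.0604]
   scene top z 0.0306 mid [ 0.4397 -0.2617  0.0305] ext [0.0603 0.0641 0.0079] 211
ringC tab -0.0014 top 0.0185 ray [ 0.5958 -0.2886  0.0185] D [0.0577 0.0593] area 231 rect 26.6 [0.0601 0.0587]
   scene top z 0.021 mid [ 0.5943 -0.2897  0.0205] ext [0.062  0.064  0.0071] 173
spindle top 50 [0.5336 0.0966 0.1035] 0.11054460628291571
scene spindle 211 [0.5284 0.1038 0.0833] [0.519 0.086 0.045] [0.542 0.111 0.111]
```

View pics/topc.png

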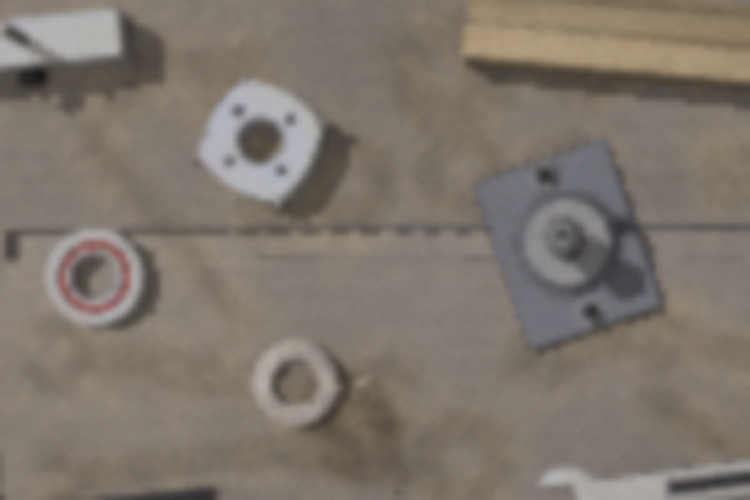

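The crop shows the cutter with its corners rounded off and four screws round the bore, the bearing at crop (95,278), ring A at (297,383), and the spindle tip at (563,236) with the flange centre near (569,243). Next I need the cutter angle, the spindle axis and the obstacle heights.

Run:
```python
from h import *
from scipy.optimize import least_squares
W=cloud("top",np.load("top0.npy"));Ws=cloud("scene",np.load("scene0.npy"))
def fit(P,r):
    f=lambda c:np.hypot(P[:,0]-c[0],P[:,1]-c[1])-r
    o=least_squares(f,P[:,:2].mean(0)+[.005,-.005],loss="soft_l1",f_scale=.002);return o.x.round(4),np.abs(o.fun).mean().round(4),len(P)
near=lambda A,x,y,r:np.hypot(A[...,0]-x,A[...,1]-y)<r
g=Ws[near(Ws,.532,.099,.03)&(Ws[...,2]>.05)&(Ws[...,2]<.098)];print("spindle cyl scene",fit(g,.012))
for lo in(.103,.106):
  for nm,A in(("top",W),("scene",Ws)):
    q=A[near(A,.532,.099,.03)&(A[...,2]>lo)];print(nm,"tip",q.mean(0).round(4) if len(q) else 0,len(q))
im=cv2.imread("pics/top0.png");K=8
def crop(u,v,h):return cv2.resize(im[v-h:v+h,u-h:u+h],None,fx=K,fy=K,interpolation=cv2.INTER_CUBIC)
def px(x,u,v,h):return (x[0]+.5)/K-.5+u-h,(x[1]+.5)/K-.5+v-h
c=crop(237,168,18);gray=cv2.cvtColor(c,6);_,m=cv2.threshold(gray,0,255,8)
ct=max(cv2.findContours(m,0,1)[0],key=cv2.contourArea);mm=cv2.moments(ct)
P=np.array([ray("top",*px(a,237,168,18),.034)[:2] for a in ct[:,0].astype(float)])
cen=ray("top",*px((mm['m10']/mm['m00'],mm['m01']/mm['m00']),237,168,18),.034);print("cut centroid",cen.round(4))
cc=cen[:2]
for a in range(0,90,5):
    d=np.array([np.cos(np.radians(a)),np.sin(np.radians(a))]);e=np.array([-d[1],d[0]]);s=P@d;s2=P@e
    print(a,np.ptp(s).round(4),np.ptp(s2).round(4),((s.max()+s.min())/2*d+(s2.max()+s2.min())/2*e).round(4))
for nm,(u,v),z in(("bear",(204,196),.016),("A",(244,216),.012),("C",(418,169),.02)):
    c=crop(u,v,14);m=cv2.threshold(cv2.cvtColor(c,6),0,255,8)[1];ct=max(cv2.findContours(m,0,1)[0],key=cv2.contourArea)
    e=cv2.fitEllipse(cv2.convexHull(ct));print(nm,ray("top",*px(e[0],u,v,14),z).round(4),np.array(e[1])/K*1.325/413.3)
for nm,x,y in(("C",.595,-.289),("cut",.598,.29),("bear",.514,.4),("A",.445,.272),("stand",.53,.1)):
  for r in(.1,.13):
    for n2,A in(("t",W),("s",Ws)):
      q=A[near(A,x,y,r)&(A[...,2]>.05)]; print(nm,r,n2,len(q),q.max(0).round(3) if len(q) else "",q.min(0).round(3) if len(q) else "")
c=np.hstack([cv2.resize(crop(237,168,18),(500,500)),])
cv2.imwrite("pics/cut.png",c)
```

```text
spindle cyl scene (array([0.5332, 0.0972]), np.float64(0.0009), 128)
top tip [0.534  0.0974 0.1063] 33
scene tip [0.5305 0.0999 0.1071] 45
top tip [0.5337 0.0979 0.1078] 18
scene tip [0.5313 0.099  0.1085] 29
cut centroid [0.5993 0.2916 0.034 ]
0 0.0771 0.0765 [0.5994 0.292 ]
5 0.0782 0.0775 [0.5991 0.2921]
10 0.0787 0.0779 [0.5987 0.2921]
15 0.079 0.0779 [0.5985 0.2921]
20 0.0789 0.0777 [0.5985 0.2919]
25 0.0781 0.0771 [0.5985 0.2917]
30 0.0768 0.076 [0.5987 0.2914]
35 0.0751 0.0746 [0.599  0.2911]
40 0.0731 0.0731 [0.5994 0.2911]
45 0.0714 0.0722 [0.5993 0.2913]
50 0.0701 0.0719 [0.5992 0.2914]
55 0.0697 0.0717 [0.5994 0.2914]
60 0.0696 0.0716 [0.5994 0.2917]
65 0.07 0.0717 [0.5994 0.2917]
70 0.0701 0.0719 [0.5996 0.2917]
75 0.072 0.0728 [0.6001 0.2918]
80 0.0739 0.0745 [0.6    0.2919]
85 0.0755 0.0759 [0.5998 0.2919]Traceback (most recent call last):
  File "<stdin>", line 25, in <module>
cv2.error: OpenCV(4.12.0) /io/opencv/modules/imgproc/src/shapedescr.cpp:361: error: (-201:Incorrect size of input array) There should be at least 5 points to fit the ellipse in function 'fitEllipseNoDirect'
```

View pics/scenec.png

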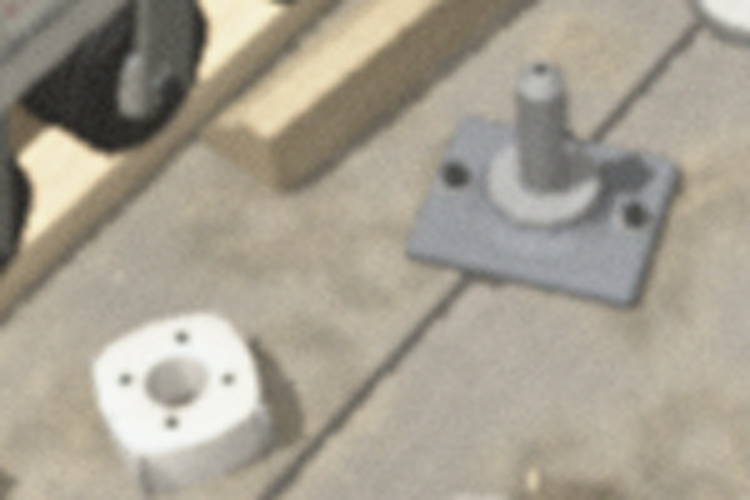

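The scene crop shows the cutter standing flat with its flats clear, the spindle upright, and a wood block behind the stand. The cutter's flat normals are at about 60°/150°. The script stopped partway, so I'll finish the obstacle check and make the first approach move toward ring C.

```bash
python3 - <<'E'
from h import *
W=cloud("top",np.load("top0.npy"));Ws=cloud("scene",np.load("scene0.npy"))
near=lambda A,x,y,r:np.hypot(A[...,0]-x,A[...,1]-y)<r
for nm,x,y in(("C",.595,-.289),("cut",.599,.291),("bear",.514,.4),("A",.445,.272),("stand",.533,.098)):
  for r in(.1,.13):
    for n2,A in(("t",W),("s",Ws)):
      q=A[near(A,x,y,r)&(A[...,2]>.05)]; print(nm,r,n2,len(q),q.max(0).round(3) if len(q) else "",q.min(0).round(3) if len(q) else "")
im=cv2.imread("pics/top0.png");K=8
for nm,u,v,z in(("bear",204,196,.016),("A",244,216,.012),("C",418,169,.02)):
    h=14;c=cv2.resize(im[v-h:v+h,u-h:u+h],None,fx=K,fy=K,interpolation=cv2.INTER_CUBIC)
    hs=cv2.cvtColor(c,40).astype(int); sat=(255-hs[...,1]).clip(0,255).astype(np.uint8)
    g=cv2.cvtColor(c,6) if nm=="bear" else sat
    m=cv2.threshold(g,0,255,8)[1];ct=max(cv2.findContours(m,0,1)[0],key=cv2.contourArea)
    (a,b),r=cv2.minEnclosingCircle(ct);print(nm,ray("top",(a+.5)/K-.5+u-h,(b+.5)/K-.5+v-h,z).round(4),2*r/K*1.325/413.3)
    # inner hole: dark blob
E
python3 -m jog '[{"claw":0.088,"delta_pos":[0.045,0.025,-0.01],"turn":[0,0,0]},{"claw":0.088,"delta_pos":[0.045,0.025,-0.01],"turn":[0,0,0]},{"claw":0.088,"delta_pos":[0.045,0.025,-0.01],"turn":[0,0,0]},{"claw":0.088,"delta_pos":[0.045,0.025,-0.01],"turn":[0,0,0]},{"claw":0.088,"delta_pos":[0.045,0.02,-0.01],"turn":[0,0,0]},{"claw":0.088,"delta_pos":[0.045,0.02,-0.01],"turn":[0,0,0]}]'
```

```text
C 0.1 t 0  
C 0.1 s 0  
C 0.13 t 0  
C 0.13 s 0  
cut 0.1 t 108 [0.698 0.321 0.175] [0.692 0.263 0.064]
cut 0.1 s 589 [0.699 0.329 0.186] [0.688 0.252 0.059]
cut 0.13 t 1134 [0.728 0.399 0.423] [0.653 0.202 0.05 ]
cut 0.13 s 3730 [0.729 0.377 0.43 ] [0.688 0.202 0.05 ]
bear 0.1 t 0  
bear 0.1 s 0  
bear 0.13 t 0  
bear 0.13 s 0  
A 0.1 t 0  
A 0.1 s 0  
A 0.13 t 0  
A 0.13 s 0  
stand 0.1 t 56 [0.544 0.107 0.111] [0.523 0.086 0.051]
stand 0.1 s 199 [0.542 0.111 0.111] [0.519 0.086 0.05 ]
stand 0.13 t 57 [0.655 0.118 0.111] [0.523 0.086 0.051]
stand 0.13 s 200 [0.648 0.111 0.111] [0.519 0.086 0.05 ]
bear [0.5123 0.3992 0.016 ] 0.12638066820448776
A [0.4508 0.2724 0.012 ] 0.12193115358054997
C [ 0.5752 -0.2875  0.02  ] 0.10201144512646312
t: 0.7
position: [0.4901, -0.3368, 0.1881]
eef_rot: [-3.063, -0.698, 0.0]
ft_force: [-0.0, -1.8, -0.2]
grip_width: 0.0879
grasp_force: 0.0
```

```bash
python3 -m jog '[{"claw":0.088,"delta_pos":[0.035,0.015,-0.03],"turn":[0,0,0]},{"claw":0.088,"delta_pos":[0.035,0.015,-0.03],"turn":[0,0,0]},{"claw":0.088,"delta_pos":[0.028,0.014,-0.03],"turn":[0,0,0]},{"claw":0.088,"delta_pos":[0,0,-0.02],"turn":[0,0,0]},{"claw":0.088,"delta_pos":[0,0,0],"turn":[0,0,0]},{"claw":0.088,"delta_pos":[0,0,0],"turn":[0,0,0]}]'
python3 - <<'E'
from h import *
im,d=capture("top");cv2.imwrite("pics/t1.png",cv2.resize(im[120:220,360:480,::-1],None,fx=5,fy=5,interpolation=2))
im,d=capture("scene");cv2.imwrite("pics/s1.png",cv2.resize(im[60:180,300:450,::-1],None,fx=5,fy=5,interpolation=2))
print(read_state()["position"])
E
```

```text
t: 1.3
position: [0.5863, -0.2944, 0.0791]
eef_rot: [3.063, 0.697, -0.0]
ft_force: [0.3, -0.3, 0.7]
grip_width: 0.0879
grasp_force: 0.0
[ 0.5866103  -0.29498454  0.08040027]
```

View pics/s1.png

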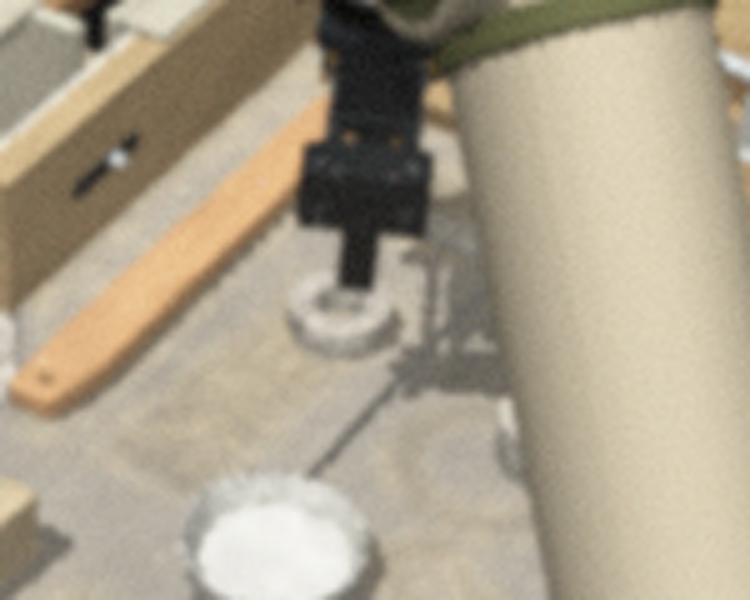

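The scene shows the jaws above ring C (crop (345,310)), a little short in x and y. I'll correct from the measured pose, descend, and close.

```bash
python3 -m jog '[{"claw":0.088,"delta_pos":[0.009,0.006,-0.02],"turn":[0,0,0]},{"claw":0.088,"delta_pos":[0,0,-0.03],"turn":[0,0,0]},{"claw":0.088,"delta_pos":[0,0,-0.019],"turn":[0,0,0]},{"claw":0.088,"delta_pos":[0,0,0],"turn":[0,0,0]},{"claw":0.05,"delta_pos":[0,0,0],"turn":[0,0,0]},{"claw":0.05,"delta_pos":[0,0,0],"turn":[0,0,0]},{"claw":0.05,"delta_pos":[0,0,0],"turn":[0,0,0]},{"claw":0.05,"delta_pos":[0,0,0],"turn":[0,0,0]},{"claw":0.05,"delta_pos":[0,0,0],"turn":[0,0,0]}]'
```

```text
t: 2.3
position: [0.5956, -0.2883, 0.0102]
eef_rot: [3.063, 0.697, 0.001]
ft_force: [-0.9, 0.3, 3.1]
grip_width: 0.0589
grasp_force: 29.9
```

```bash
python3 -m jog '[{"claw":0.05,"delta_pos":[0,0,0.04],"turn":[0,0,0]},{"claw":0.05,"delta_pos":[0,0,0.05],"turn":[0,0,0]},{"claw":0.05,"delta_pos":[0,0.02,0.05],"turn":[0,0,0]},{"claw":0.05,"delta_pos":[-0.01,0.045,0],"turn":[0,0,0]},{"claw":0.05,"delta_pos":[-0.01,0.045,0],"turn":[0,0,0]},{"claw":0.05,"delta_pos":[-0.01,0.045,0],"turn":[0,0,0]},{"claw":0.05,"delta_pos":[-0.01,0.045,0],"turn":[0,0,0]},{"claw":0.05,"delta_pos":[-0.01,0.045,0],"turn":[0,0,0]},{"claw":0.05,"delta_pos":[-0.01,0.045,0],"turn":[0,0,0]},{"claw":0.05,"delta_pos":[0,0.04,0],"turn":[0,0,0]}]'
python3 -m jog '[{"claw":0.05,"delta_pos":[0,0.03,0],"turn":[0,0,0]},{"claw":0.05,"delta_pos":[0,0,0],"turn":[0,0,0]},{"claw":0.05,"delta_pos":[0,0,0],"turn":[0,0,0]}]'
```

```text
t: 3.3
position: [0.5341, 0.0426, 0.1461]
eef_rot: [-3.063, -0.698, 0.002]
ft_force: [0.1, -1.0, -1.1]
grip_width: 0.0591
grasp_force: 29.9
t: 3.6
position: [0.5353, 0.0706, 0.146]
eef_rot: [3.063, 0.699, -0.001]
ft_force: [-0.0, 0.1, -2.5]
grip_width: 0.0593
grasp_force: 29.9
```

```bash
python3 -m jog '[{"claw":0.05,"delta_pos":[-0.002,0.027,0],"turn":[0,0,0]},{"claw":0.05,"delta_pos":[0,0,0],"turn":[0,0,0]},{"claw":0.05,"delta_pos":[0,0,0],"turn":[0,0,0]}]'
python3 - <<'E'
from h import *
im,d=capture("scene");cv2.imwrite("pics/s2.png",cv2.resize(im[110:250,240:400,::-1],None,fx=4,fy=4,interpolation=2))
p=read_state()["position"];print(p)
W=cloud("scene",d)
m=(np.hypot(W[...,0]-p[0],W[...,1]-p[1])<.045)&(W[...,2]>.12)&(W[...,2]<.17)
q=W[m];print(len(q))
for z in np.arange(.124,.17,.004):
    a=q[abs(q[:,2]-z)<.002]
    if len(a):print(z.round(3),len(a),a.min(0).round(4),a.max(0).round(4))
from scipy.optimize import least_squares
a=q[(q[:,2]<p[2]+.006)&(q[:,2]>p[2]-.007)]
o=least_squares(lambda c:np.hypot(a[:,0]-c[0],a[:,1]-c[1])-.03,p[:2],loss="soft_l1",f_scale=.001);print(o.x,np.abs(o.fun).mean(),len(a))
E
```

```text
t: 3.9
position: [0.5336, 0.0965, 0.146]
eef_rot: [3.063, 0.697, -0.0]
ft_force: [-0.7, 0.3, -2.2]
grip_width: 0.0594
grasp_force: 29.9
[0.53360765 0.09628591 0.14600079]
60
0.136 2 [0.5021 0.08   0.1345] [0.5069 0.1029 0.1379]
0.14 8 [0.5008 0.0898 0.1383] [0.523  0.1386 0.142 ]
0.144 10 [0.501  0.0821 0.1421] [0.5144 0.1353 0.1454]
0.148 8 [0.5008 0.0825 0.146 ] [0.518  0.1375 0.1498]
0.152 8 [0.5008 0.0705 0.1502] [0.5163 0.134  0.154 ]
0.156 24 [0.5014 0.0762 0.1546] [0.5135 0.102  0.1577]
[0.52894341 0.10785623] 0.002061901627717503 28
```

View pics/s2.png

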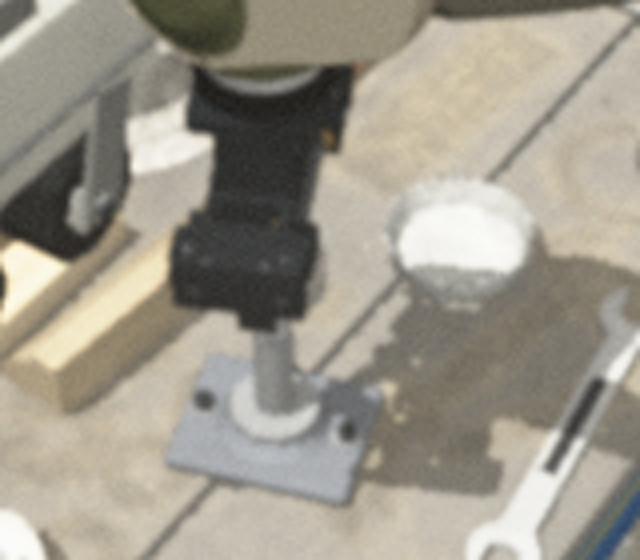

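The gripper body hides the ring from this side, apart from a sliver at crop (318,275); the width reading confirms it is held. I'll lower it onto the spindle while watching the force.

```bash
python3 -m jog '[{"claw":0.05,"delta_pos":[0,0.001,-0.02],"turn":[0,0,0]},{"claw":0.05,"delta_pos":[0,0,-0.012],"turn":[0,0,0]},{"claw":0.05,"delta_pos":[0,0,-0.006],"turn":[0,0,0]},{"claw":0.05,"delta_pos":[0,0,0],"turn":[0,0,0]}]'
python3 -m jog '[{"claw":0.05,"delta_pos":[0,0,-0.006],"turn":[0,0,0]},{"claw":0.05,"delta_pos":[0,0,0],"turn":[0,0,0]}]'
```

```text
t: 4.35
position: [0.5332, 0.098, 0.1074]
eef_rot: [-3.063, -0.697, 0.002]
ft_force: [-0.2, 0.0, -0.4]
grip_width: 0.0591
grasp_force: 29.9
t: 4.55
position: [0.5334, 0.0984, 0.1018]
eef_rot: [-3.063, -0.697, 0.001]
ft_force: [-0.2, -0.6, -2.1]
grip_width: 0.059
grasp_force: 29.9
```

```bash
python3 -m jog '[{"claw":0.05,"delta_pos":[0,0,-0.012],"turn":[0,0,0]},{"claw":0.05,"delta_pos":[0,0,-0.012],"turn":[0,0,0]},{"claw":0.05,"delta_pos":[0,0,-0.011],"turn":[0,0,0]},{"claw":0.05,"delta_pos":[0,0,0],"turn":[0,0,0]},{"claw":0.05,"delta_pos":[0,0,0],"turn":[0,0,0]}]'
```

```text
t: 5.05
position: [0.5334, 0.0985, 0.0668]
eef_rot: [-3.063, -0.698, 0.001]
ft_force: [0.2, -0.4, -0.7]
grip_width: 0.0591
grasp_force: 29.9
```

```bash
python3 -m jog '[{"claw":0.05,"delta_pos":[0,0,-0.006],"turn":[0,0,0]},{"claw":0.05,"delta_pos":[0,0,0],"turn":[0,0,0]},{"claw":0.088,"delta_pos":[0,0,0],"turn":[0,0,0]},{"claw":0.088,"delta_pos":[0,0,0],"turn":[0,0,0]},{"claw":0.088,"delta_pos":[0,0,0],"turn":[0,0,0]},{"claw":0.088,"delta_pos":[0,0,0],"turn":[0,0,0]},{"claw":0.088,"delta_pos":[0,0,0.04],"turn":[0,0,0]},{"claw":0.088,"delta_pos":[0,0,0.05],"turn":[0,0,0]},{"claw":0.088,"delta_pos":[0,0,0.04],"turn":[0,0,0]},{"claw":0.088,"delta_pos":[0,0,0],"turn":[0,0,0]}]'
```

```text
t: 6.05
position: [0.5356, 0.0985, 0.1966]
eef_rot: [3.061, 0.697, 0.015]
ft_force: [0.2, -0.3, -1.4]
grip_width: 0.0883
grasp_force: 0.0
```

```bash
python3 -m jog '[{"claw":0.088,"delta_pos":[-0.01,0.015,0],"turn":[0,0,0.145]},{"claw":0.088,"delta_pos":[-0.01,0.015,0],"turn":[0,0,0.145]},{"claw":0.088,"delta_pos":[-0.01,0.015,0],"turn":[0,0,0.145]},{"claw":0.088,"delta_pos":[-0.005,0.015,0],"turn":[0,0,0.145]},{"claw":0.088,"delta_pos":[0,0.015,0],"turn":[0,0,0.145]},{"claw":0.088,"delta_pos":[0,0.015,0],"turn":[0,0,0.145]},{"claw":0.088,"delta_pos":[0,0.015,0],"turn":[0,0,0.145]},{"claw":0.088,"delta_pos":[0,0.015,0],"turn":[0,0,0.145]},{"claw":0.088,"delta_pos":[0,0.015,0],"turn":[0,0,0.145]},{"claw":0.088,"delta_pos":[0,0.015,0],"turn":[0,0,0.145]}]'
python3 -m jog '[{"claw":0.088,"delta_pos":[0,0.01,-0.01],"turn":[0,0,0.145]},{"claw":0.088,"delta_pos":[0,0.01,-0.01],"turn":[0,0,0.145]},{"claw":0.088,"delta_pos":[0,0.01,-0.01],"turn":[0,0,0.145]},{"claw":0.088,"delta_pos":[0,0.01,-0.01],"turn":[0,0,0.145]},{"claw":0.088,"delta_pos":[0,0,0],"turn":[0,0,0.14]},{"claw":0.088,"delta_pos":[0,0,0],"turn":[0,0,0]},{"claw":0.088,"delta_pos":[0,0,0],"turn":[0,0,0]}]'
cat >> h.py <<'E'
from scipy.spatial.transform import Rotation as Ro
def st():
    s=read_state();R=Ro.from_rotvec(s["eef_rot"]).as_matrix()
    print("pos",s["position"].round(4),"yaw_y",np.degrees(np.arctan2(R[1,1],R[0,1])).round(2),"z",R[:,2].round(3),"q",s["q"].round(2))
E
python3 - <<'E'
from h import *
st()
im,d=capture("top");cv2.imwrite("pics/t3.png",cv2.resize(im[120:240,180:330,::-1],None,fx=5,fy=5,interpolation=2))
W=cloud("top",d);m=(np.hypot(W[...,0]-.533,W[...,1]-.098)<.028)&(W[...,2]<.08);print("ring top",np.nanpercentile(W[m][:,2],[10,50,90]))
E
```

```text
t: 7.05
position: [0.4982, 0.249, 0.1902]
eef_rot: [-1.822, -2.558, 0.001]
ft_force: [-0.5, 0.2, -0.3]
grip_width: 0.0879
grasp_force: 0.0
t: 7.75
position: [0.4984, 0.2883, 0.1507]
eef_rot: [-0.819, -3.033, 0.0]
ft_force: [-0.6, 0.4, 0.5]
grip_width: 0.088
grasp_force: 0.0
pos [0.4984 0.2883 0.1507] yaw_y 59.77 z [-0. -0. -1.] q [ 0.32  0.51  1.47 -0.    1.16 -0.72]
ring top [0.04272458 0.04880248 0.05308841]
```

View pics/t3.png

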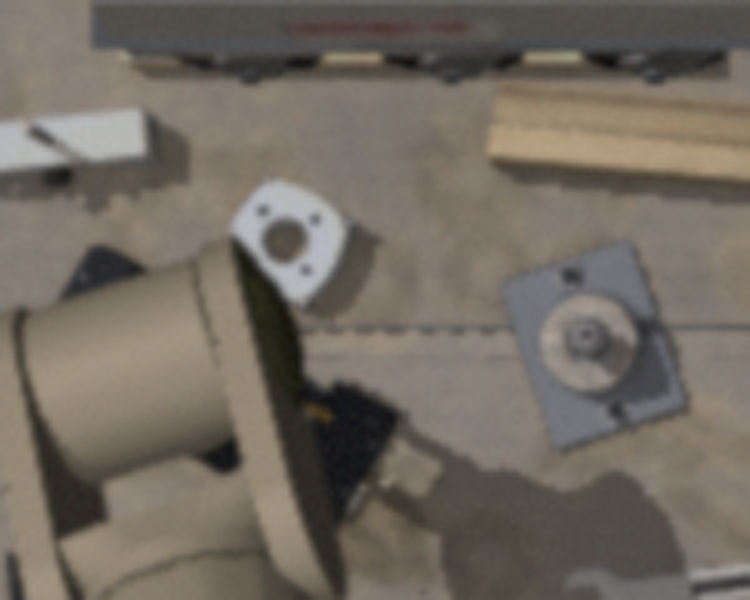

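Ring 1 is seated round the spindle (top near 0.049 m). The cutter at crop (285,240) has corners pointing at about 15°, which confirms flat normals at 60°. Now I'll approach it.

```bash
python3 -m jog '[{"claw":0.088,"delta_pos":[0.03,0.001,-0.01],"turn":[0,0,0]},{"claw":0.088,"delta_pos":[0.03,0.002,-0.01],"turn":[0,0,0]},{"claw":0.088,"delta_pos":[0.025,0.002,-0.01],"turn":[0,0,0]},{"claw":0.088,"delta_pos":[0.012,0,-0.02],"turn":[0,0,0]},{"claw":0.088,"delta_pos":[0,0,-0.02],"turn":[0,0,0]},{"claw":0.088,"delta_pos":[0,0,-0.02],"turn":[0,0,0]},{"claw":0.088,"delta_pos":[0,0,0],"turn":[0,0,0]},{"claw":0.088,"delta_pos":[0,0,0],"turn":[0,0,0]}]'
python3 - <<'E'
from h import *
st()
im,d=capture("scene");cv2.imwrite("pics/s3.png",cv2.resize(im[160:290,150:310,::-1],None,fx=4,fy=4,interpolation=2))
E
```

```text
t: 8.6
position: [0.5957, 0.2934, 0.0617]
eef_rot: [0.816, 3.034, 0.0]
ft_force: [-0.5, -0.2, 0.3]
grip_width: 0.0879
grasp_force: 0.0
pos [0.5957 0.2934 0.0617] yaw_y 59.9 z [ 0.  0. -1.] q [ 0.28  0.79  1.23  0.    1.12 -0.76]
```

View pics/s3.png

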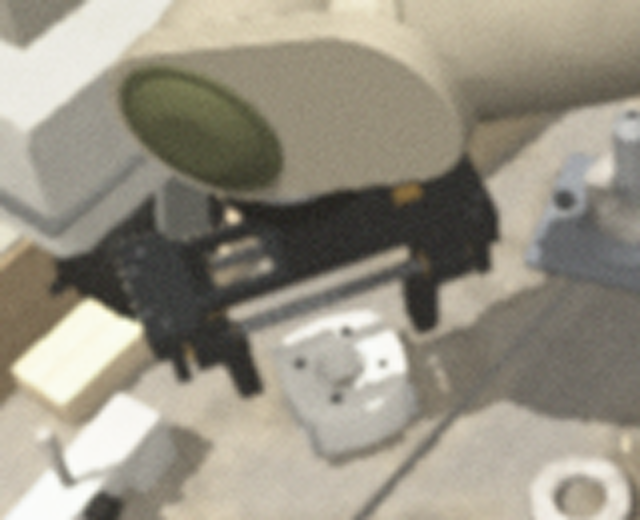

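The jaws straddle the cutter: fingers at (240,385) and (425,320), cutter top at (340,360) between them, aligned with the flats. I'll lower in two steps, watching the force.

```bash
python3 -m jog '[{"claw":0.088,"delta_pos":[0,0,-0.015],"turn":[0,0,0]},{"claw":0.088,"delta_pos":[0,0,-0.01],"turn":[0,0,0]},{"claw":0.088,"delta_pos":[0,0,0],"turn":[0,0,0]}]'
```

```text
t: 8.95
position: [0.5945, 0.2932, 0.0341]
eef_rot: [-0.813, -3.032, 0.003]
ft_force: [-0.3, 0.1, 0.0]
grip_width: 0.0879
grasp_force: 0.0
```

```bash
python3 -m jog '[{"claw":0.088,"delta_pos":[0,0,-0.013],"turn":[0,0,0]},{"claw":0.088,"delta_pos":[0,0,-0.009],"turn":[0,0,0]},{"claw":0.088,"delta_pos":[0,0,0],"turn":[0,0,0]},{"claw":0.06,"delta_pos":[0,0,0],"turn":[0,0,0]},{"claw":0.06,"delta_pos":[0,0,0],"turn":[0,0,0]},{"claw":0.06,"delta_pos":[0,0,0],"turn":[0,0,0]},{"claw":0.06,"delta_pos":[0,0,0],"turn":[0,0,0]}]'
```

```text
t: 9.65
position: [0.5957, 0.2934, 0.0145]
eef_rot: [0.813, 3.034, 0.0]
ft_force: [-0.3, -0.6, 1.3]
grip_width: 0.0691
grasp_force: 30.0
```

```bash
python3 -m jog '[{"claw":0.06,"delta_pos":[0,0,0.03],"turn":[0,0,0]},{"claw":0.06,"delta_pos":[0,0,0.045],"turn":[0,0,0]},{"claw":0.06,"delta_pos":[-0.01,0,0.045],"turn":[0,0,0]},{"claw":0.06,"delta_pos":[-0.02,-0.02,0.015],"turn":[0,0,0]},{"claw":0.06,"delta_pos":[-0.02,-0.04,0],"turn":[0,0,0]},{"claw":0.06,"delta_pos":[-0.016,-0.04,0],"turn":[0,0,0]},{"claw":0.06,"delta_pos":[0,-0.04,0],"turn":[0,0,0]},{"claw":0.06,"delta_pos":[0,-0.035,0],"turn":[0,0,0]},{"claw":0.06,"delta_pos":[0,-0.018,0],"turn":[0,0,0]},{"claw":0.06,"delta_pos":[0,0,0],"turn":[0,0,0]}]'
python3 -m jog '[{"claw":0.06,"delta_pos":[0,0,0],"turn":[0,0,0]},{"claw":0.06,"delta_pos":[0,0,0],"turn":[0,0,0]}]'
python3 - <<'E'
from h import *
st()
im,d=capture("scene");cv2.imwrite("pics/s4.png",cv2.resize(im[100:240,230:390,::-1],None,fx=4,fy=4,interpolation=2))
E
```

```text
t: 10.65
position: [0.5291, 0.0984, 0.1485]
eef_rot: [-0.817, -3.032, 0.001]
ft_force: [0.8, 0.1, -6.7]
grip_width: 0.0692
grasp_force: 30.0
t: 10.85
position: [0.5292, 0.1013, 0.1487]
eef_rot: [-0.812, -3.034, -0.0]
ft_force: [0.1, 0.3, -6.1]
grip_width: 0.0687
grasp_force: 30.0
pos [0.5292 0.1013 0.1487] yaw_y 60.04 z [-0.001  0.    -1.   ] q [-0.03  0.44  1.59  0.    1.12 -1.08]
```

View pics/s4.png

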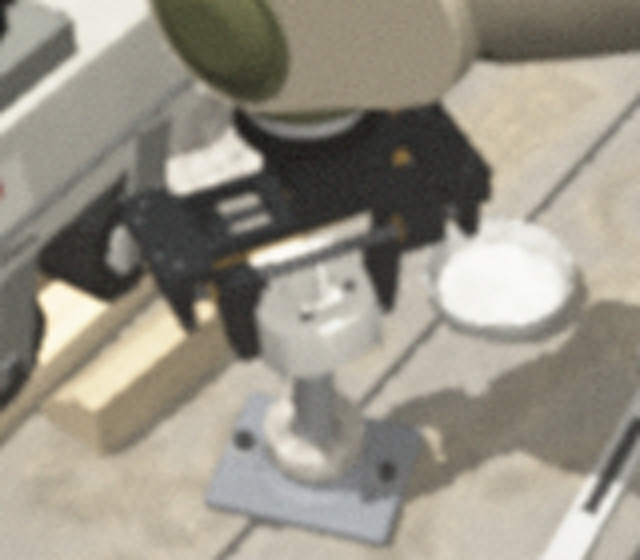

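The cutter is held at crop (320,325), above the spindle at (315,400), and ring 1 lies flat on the flange. Lowering.

```bash
python3 -m jog '[{"claw":0.06,"delta_pos":[0.001,-0.001,-0.02],"turn":[0,0,0]},{"claw":0.06,"delta_pos":[0,0,-0.01],"turn":[0,0,0]},{"claw":0.06,"delta_pos":[0,0,-0.006],"turn":[0,0,0]},{"claw":0.06,"delta_pos":[0,0,0],"turn":[0,0,0]}]'
python3 -m jog '[{"claw":0.06,"delta_pos":[0,0,-0.005],"turn":[0,0,0]},{"claw":0.06,"delta_pos":[0,0,0],"turn":[0,0,0]}]'
```

```text
t: 11.3
position: [0.5301, 0.0998, 0.1124]
eef_rot: [-0.812, -3.033, 0.001]
ft_force: [-1.2, -0.5, -6.6]
grip_width: 0.0688
grasp_force: 30.0
t: 11.5
position: [0.5304, 0.0995, 0.108]
eef_rot: [-0.813, -3.034, 0.0]
ft_force: [0.9, 0.2, -6.3]
grip_width: 0.0689
grasp_force: 30.0
```

```bash
python3 -m jog '[{"claw":0.06,"delta_pos":[0,0,-0.01],"turn":[0,0,0]},{"claw":0.06,"delta_pos":[0,0,-0.01],"turn":[0,0,0]},{"claw":0.06,"delta_pos":[0,0,-0.01],"turn":[0,0,0]},{"claw":0.06,"delta_pos":[0,0,-0.009],"turn":[0,0,0]},{"claw":0.06,"delta_pos":[0,0,0],"turn":[0,0,0]},{"claw":0.06,"delta_pos":[0,0,0],"turn":[0,0,0]}]'
```

```text
t: 12.1
position: [0.5305, 0.0995, 0.069]
eef_rot: [-0.813, -3.034, 0.0]
ft_force: [-0.2, -0.9, -6.9]
grip_width: 0.0693
grasp_force: 30.0
```

```bash
python3 -m jog '[{"claw":0.06,"delta_pos":[0,0,-0.003],"turn":[0,0,0]},{"claw":0.06,"delta_pos":[0,0,0],"turn":[0,0,0]},{"claw":0.088,"delta_pos":[0,0,0],"turn":[0,0,0]},{"claw":0.088,"delta_pos":[0,0,0],"turn":[0,0,0]},{"claw":0.088,"delta_pos":[0,0,0],"turn":[0,0,0]},{"claw":0.088,"delta_pos":[0,0,0.02],"turn":[0,0,0]},{"claw":0.088,"delta_pos":[0,0,0.045],"turn":[0,0,0]},{"claw":0.088,"delta_pos":[0,0,0.045],"turn":[0,0,0]},{"claw":0.088,"delta_pos":[0,0.02,0.02],"turn":[0,0,0]},{"claw":0.088,"delta_pos":[0,0.04,0],"turn":[0,0,0]}]'
python3 -m jog '[{"claw":0.088,"delta_pos":[-0.005,0.045,0],"turn":[0,0,0]},{"claw":0.088,"delta_pos":[-0.005,0.045,0],"turn":[0,0,0]},{"claw":0.088,"delta_pos":[-0.005,0.045,0],"turn":[0,0,0]},{"claw":0.088,"delta_pos":[0,0.045,-0.01],"turn":[0,0,0]},{"claw":0.088,"delta_pos":[0,0.04,-0.03],"turn":[0,0,0]},{"claw":0.088,"delta_pos":[0,0.02,-0.03],"turn":[0,0,0]},{"claw":0.088,"delta_pos":[0,0,-0.03],"turn":[0,0,0]},{"claw":0.088,"delta_pos":[0,0,0],"turn":[0,0,0]},{"claw":0.088,"delta_pos":[0,0,0],"turn":[0,0,0]}]'
python3 - <<'E'
from h import *
st()
im,d=capture("scene");cv2.imwrite("pics/s5.png",cv2.resize(im[170:340,180:360,::-1],None,fx=3.3,fy=3.3,interpolation=2))
im,d=capture("top");W=cloud("top",d);m=(np.hypot(W[...,0]-.533,W[...,1]-.098)<.033)&(W[...,2]<.095);print("cut top",np.nanpercentile(W[m][:,2],[10,50,90]))
m=(np.hypot(W[...,0]-.533,W[...,1]-.098)<.06)&(W[...,2]<.095)&(W[...,2]>.065);print("mid",(W[m].min(0)+W[m].max(0))/2)
E
```

```text
t: 13.1
position: [0.5322, 0.1588, 0.2002]
eef_rot: [0.816, 3.026, 0.003]
ft_force: [0.5, -0.1, -0.5]
grip_width: 0.0879
grasp_force: 0.0
t: 14.0
position: [0.5159, 0.3994, 0.0972]
eef_rot: [0.814, 3.034, 0.001]
ft_force: [0.3, -0.7, 0.8]
grip_width: 0.0879
grasp_force: 0.0
pos [0.5159 0.3994 0.0972] yaw_y 59.97 z [ 0.001  0.    -1.   ] q [ 0.48  0.73  1.25 -0.    1.17 -0.57]
cut top [0.07690705 0.0825397  0.08614929]
mid [0.53542155 0.09864757 0.07952171]
```

View pics/s5.png

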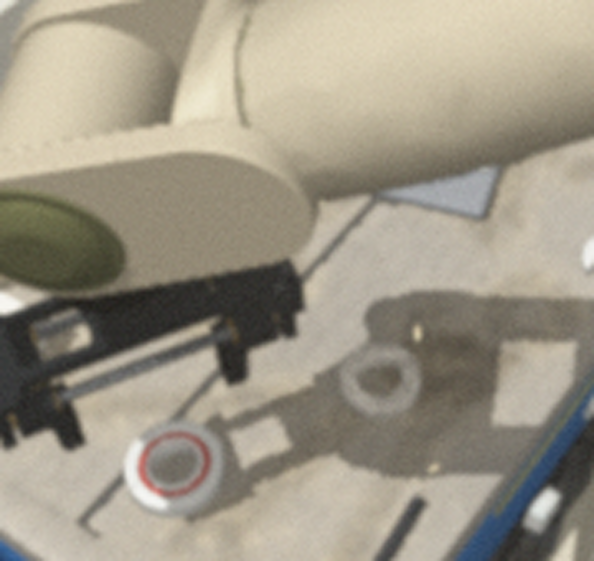

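The cutter is seated (top about 0.083 m). The bearing at crop (177,467) lies below the open jaws; I'll shift 3 mm and grip it.

```bash
python3 -m jog '[{"claw":0.088,"delta_pos":[-0.003,0,-0.03],"turn":[0,0,0]},{"claw":0.088,"delta_pos":[0,0,-0.03],"turn":[0,0,0]},{"claw":0.088,"delta_pos":[0,0,-0.017],"turn":[0,0,0]},{"claw":0.088,"delta_pos":[0,0,-0.009],"turn":[0,0,0]},{"claw":0.088,"delta_pos":[0,0,0],"turn":[0,0,0]},{"claw":0.05,"delta_pos":[0,0,0],"turn":[0,0,0]},{"claw":0.05,"delta_pos":[0,0,0],"turn":[0,0,0]},{"claw":0.05,"delta_pos":[0,0,0],"turn":[0,0,0]},{"claw":0.05,"delta_pos":[0,0,0],"turn":[0,0,0]},{"claw":0.05,"delta_pos":[0,0,0],"turn":[0,0,0]}]'
```

```text
t: 15.1
position: [0.5128, 0.3996, 0.0107]
eef_rot: [0.813, 3.034, 0.001]
ft_force: [-1.0, -0.4, 4.0]
grip_width: 0.0608
grasp_force: 30.0
```

```bash
python3 -m jog '[{"claw":0.05,"delta_pos":[0,0,0.03],"turn":[0,0,0]},{"claw":0.05,"delta_pos":[0,0,0.045],"turn":[0,0,0]},{"claw":0.05,"delta_pos":[0,-0.02,0.045],"turn":[0,0,0]},{"claw":0.05,"delta_pos":[0.005,-0.04,0.02],"turn":[0,0,0]},{"claw":0.05,"delta_pos":[0.005,-0.045,0],"turn":[0,0,0]},{"claw":0.05,"delta_pos":[0.005,-0.045,0],"turn":[0,0,0]},{"claw":0.05,"delta_pos":[0.005,-0.045,0],"turn":[0,0,0]},{"claw":0.05,"delta_pos":[0,-0.045,0],"turn":[0,0,0]},{"claw":0.05,"delta_pos":[0,-0.04,0],"turn":[0,0,0]},{"claw":0.05,"delta_pos":[0,-0.02,0],"turn":[0,0,0]}]'
python3 -m jog '[{"claw":0.05,"delta_pos":[0,0,0],"turn":[0,0,0]},{"claw":0.05,"delta_pos":[0,0,0],"turn":[0,0,0]},{"claw":0.05,"delta_pos":[0,0,0],"turn":[0,0,0]}]'
python3 - <<'E'
from h import *
st()
im,d=capture("scene");cv2.imwrite("pics/s6.png",cv2.resize(im[100:240,230:390,::-1],None,fx=4,fy=4,interpolation=2))
E
```

```text
t: 16.1
position: [0.5322, 0.0966, 0.1499]
eef_rot: [-0.817, -3.033, 0.001]
ft_force: [0.5, -0.3, -1.9]
grip_width: 0.0605
grasp_force: 30.0
t: 16.4
position: [0.5323, 0.1005, 0.15]
eef_rot: [-0.812, -3.035, -0.0]
ft_force: [0.5, -0.4, -2.1]
grip_width: 0.0608
grasp_force: 30.0
pos [0.5323 0.1005 0.15  ] yaw_y 60.06 z [-0.  0. -1.] q [-0.03  0.44  1.58  0.    1.12 -1.08]
```

View pics/s6.png

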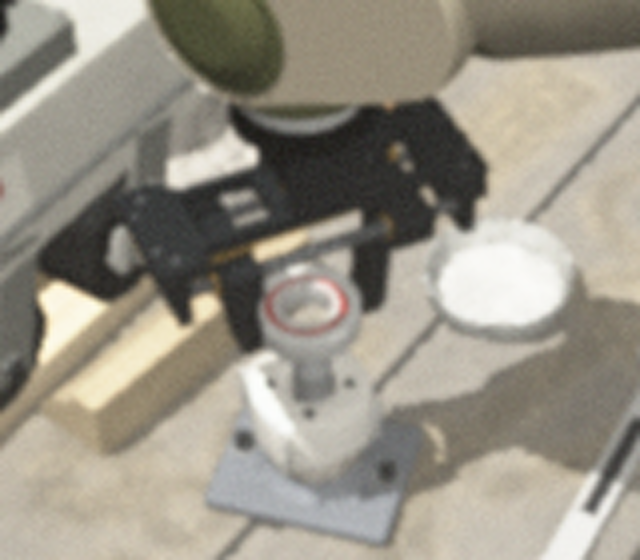

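The bearing at crop (310,310) is over the spindle (315,370), and the cutter sits flat below. Lowering.

```bash
python3 -m jog '[{"claw":0.05,"delta_pos":[0.001,-0.0025,-0.02],"turn":[0,0,0]},{"claw":0.05,"delta_pos":[0,0,-0.01],"turn":[0,0,0]},{"claw":0.05,"delta_pos":[0,0,-0.006],"turn":[0,0,0]},{"claw":0.05,"delta_pos":[0,0,-0.004],"turn":[0,0,0]},{"claw":0.05,"delta_pos":[0,0,0],"turn":[0,0,0]}]'
python3 -m jog '[{"claw":0.05,"delta_pos":[0,0,-0.005],"turn":[0,0,0]},{"claw":0.05,"delta_pos":[0,0,-0.005],"turn":[0,0,0]},{"claw":0.05,"delta_pos":[0,0,0],"turn":[0,0,0]},{"claw":0.05,"delta_pos":[0,0,0],"turn":[0,0,0]}]'
```

```text
t: 16.95
position: [0.5334, 0.0972, 0.1099]
eef_rot: [-0.813, -3.034, 0.0]
ft_force: [-0.1, 0.0, -1.8]
grip_width: 0.0605
grasp_force: 30.0
t: 17.35
position: [0.5335, 0.0969, 0.1001]
eef_rot: [-0.813, -3.034, 0.0]
ft_force: [0.3, 0.1, -2.7]
grip_width: 0.0606
grasp_force: 30.0
```

```bash
python3 -m jog '[{"claw":0.05,"delta_pos":[0,0,-0.003],"turn":[0,0,0]},{"claw":0.05,"delta_pos":[0,0,0],"turn":[0,0,0]},{"claw":0.088,"delta_pos":[0,0,0],"turn":[0,0,0]},{"claw":0.088,"delta_pos":[0,0,0],"turn":[0,0,0]},{"claw":0.088,"delta_pos":[0,0,0],"turn":[0,0,0]},{"claw":0.088,"delta_pos":[0,0,0.02],"turn":[0,0,0]},{"claw":0.088,"delta_pos":[0,0,0.045],"turn":[0,0,0]},{"claw":0.088,"delta_pos":[0,0,0.035],"turn":[0,0,0]},{"claw":0.088,"delta_pos":[-0.015,0.03,0],"turn":[0,0,0]},{"claw":0.088,"delta_pos":[-0.025,0.04,0],"turn":[0,0,0]}]'
python3 -m jog '[{"claw":0.088,"delta_pos":[-0.025,0.04,-0.01],"turn":[0,0,0]},{"claw":0.088,"delta_pos":[-0.02,0.035,-0.02],"turn":[0,0,0]},{"claw":0.088,"delta_pos":[0,0.02,-0.03],"turn":[0,0,0]},{"claw":0.088,"delta_pos":[0,0.01,-0.03],"turn":[0,0,0]},{"claw":0.088,"delta_pos":[0,0,0],"turn":[0,0,0]},{"claw":0.088,"delta_pos":[0,0,0],"turn":[0,0,0]}]'
python3 - <<'E'
from h import *
st()
im,d=capture("scene");cv2.imwrite("pics/s7.png",cv2.resize(im[170:340,220:380,::-1],None,fx=3.5,fy=3.5,interpolation=2))
W=cloud("scene",d);m=(np.hypot(W[...,0]-.444,W[...,1]-.27)<.06)&(W[...,2]>.006)&(W[...,2]<.02);q=W[m];print(q.min(0),q.max(0),len(q))
m=(np.hypot(W[...,0]-.533,W[...,1]-.098)<.04)&(W[...,2]>.06);q=W[m];print(len(q),np.percentile(q[:,2],[50,80,95]) if len(q) else 0)
E
```

```text
t: 18.35
position: [0.4941, 0.1668, 0.1982]
eef_rot: [0.817, 3.031, 0.001]
ft_force: [0.5, 0.2, -0.1]
grip_width: 0.0878
grasp_force: 0.0
t: 18.95
position: [0.4488, 0.2718, 0.1078]
eef_rot: [0.813, 3.034, -0.0]
ft_force: [0.3, 0.6, 0.4]
grip_width: 0.088
grasp_force: 0.0
pos [0.4488 0.2718 0.1078] yaw_y 60.0 z [ 0. -0. -1.] q [ 0.32  0.47  1.67 -0.    1.01 -0.73]
[0.41598033 0.2262215  0.00610635] [0.47139105 0.3015208  0.0176963 ] 346
0 0
```

View pics/s7.png

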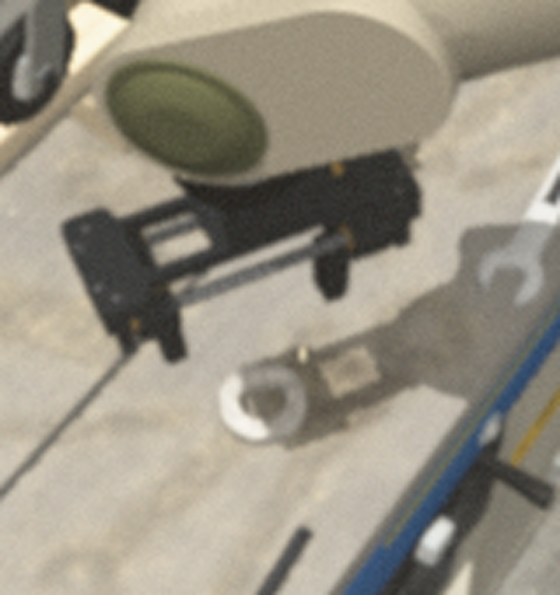

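Ring A at crop (262,402) lies under the jaws; a small chip at (303,352) is outside the finger paths. Correcting and gripping.

```bash
python3 -m jog '[{"claw":0.088,"delta_pos":[-0.004,0.0015,-0.03],"turn":[0,0,0]},{"claw":0.088,"delta_pos":[0,0,-0.035],"turn":[0,0,0]},{"claw":0.088,"delta_pos":[0,0,-0.022],"turn":[0,0,0]},{"claw":0.088,"delta_pos":[0,0,-0.0105],"turn":[0,0,0]},{"claw":0.088,"delta_pos":[0,0,0],"turn":[0,0,0]},{"claw":0.045,"delta_pos":[0,0,0],"turn":[0,0,0]},{"claw":0.045,"delta_pos":[0,0,0],"turn":[0,0,0]},{"claw":0.045,"delta_pos":[0,0,0],"turn":[0,0,0]},{"claw":0.045,"delta_pos":[0,0,0],"turn":[0,0,0]},{"claw":0.045,"delta_pos":[0,0,0],"turn":[0,0,0]}]'
python3 -m jog '[{"claw":0.045,"delta_pos":[0,0,0],"turn":[0,0,0]},{"claw":0.045,"delta_pos":[0,0,0.03],"turn":[0,0,0]},{"claw":0.045,"delta_pos":[0,0,0.045],"turn":[0,0,0]},{"claw":0.045,"delta_pos":[0,0,0.045],"turn":[0,0,0]},{"claw":0.045,"delta_pos":[0,0,0.03],"turn":[0,0,0]}]'
```

```text
t: 20.0
position: [0.4446, 0.2735, 0.01]
eef_rot: [0.813, 3.034, 0.0]
ft_force: [0.4, -1.4, 1.9]
grip_width: 0.0536
grasp_force: 30.0
t: 20.5
position: [0.4448, 0.2736, 0.1625]
eef_rot: [0.813, 3.032, 0.002]
ft_force: [1.5, 0.2, -1.2]
grip_width: 0.0535
grasp_force: 30.0
```

Now I'll move over the stand (delta about +0.089, −0.176).

```bash
python3 -m jog '[{"claw":0.045,"delta_pos":[0.015,-0.03,0],"turn":[0,0,0]},{"claw":0.045,"delta_pos":[0.02,-0.04,0],"turn":[0,0,0]},{"claw":0.045,"delta_pos":[0.02,-0.04,0],"turn":[0,0,0]},{"claw":0.045,"delta_pos":[0.02,-0.04,0],"turn":[0,0,0]},{"claw":0.045,"delta_pos":[0.013,-0.025,0],"turn":[0,0,0]},{"claw":0.045,"delta_pos":[0,0,0],"turn":[0,0,0]},{"claw":0.045,"delta_pos":[0,0,0],"turn":[0,0,0]},{"claw":0.045,"delta_pos":[0,0,0],"turn":[0,0,0]}]'
python3 - <<'E'
from h import *
st()
im,d=capture("scene");cv2.imwrite("pics/s8.png",cv2.resize(im[100:240,230:390,::-1],None,fx=4,fy=4,interpolation=2))
E
```

```text
t: 21.3
position: [0.5319, 0.0994, 0.1595]
eef_rot: [-0.812, -3.034, -0.0]
ft_force: [0.1, 0.9, -0.6]
grip_width: 0.0537
grasp_force: 30.0
pos [0.5319 0.0994 0.1595] yaw_y 60.05 z [-0.001  0.    -1.   ] q [-0.03  0.43  1.57  0.    1.14 -1.08]
```

View pics/s8.png

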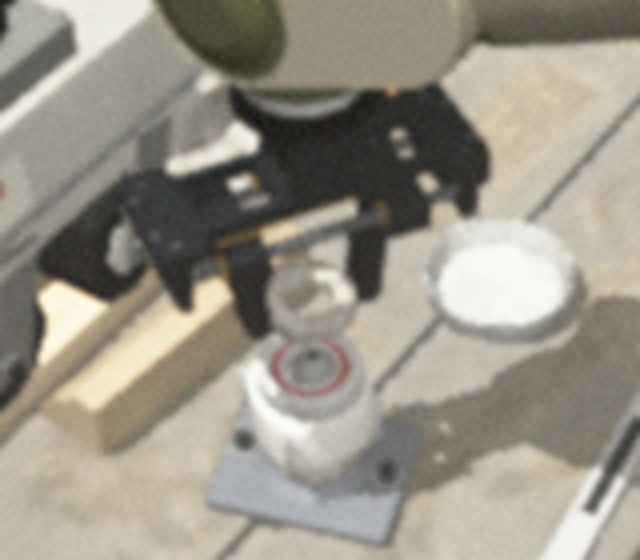

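The bearing sits flat at crop (310,370), and the thin ring at (312,300) is above it. Lowering to just above the bearing.

```bash
python3 -m jog '[{"claw":0.045,"delta_pos":[0.0015,-0.0015,-0.02],"turn":[0,0,0]},{"claw":0.045,"delta_pos":[0,0,-0.012],"turn":[0,0,0]},{"claw":0.045,"delta_pos":[0,0,-0.007],"turn":[0,0,0]},{"claw":0.045,"delta_pos":[0,0,0],"turn":[0,0,0]},{"claw":0.045,"delta_pos":[0,0,0],"turn":[0,0,0]}]'
python3 -m jog '[{"claw":0.045,"delta_pos":[0,0,-0.004],"turn":[0,0,0]},{"claw":0.045,"delta_pos":[0,0,-0.003],"turn":[0,0,0]},{"claw":0.045,"delta_pos":[0,0,0],"turn":[0,0,0]},{"claw":0.045,"delta_pos":[0,0,0],"turn":[0,0,0]}]'
```

```text
t: 21.85
position: [0.5341, 0.0972, 0.121]
eef_rot: [0.813, 3.034, 0.0]
ft_force: [0.5, -0.0, -0.5]
grip_width: 0.0534
grasp_force: 30.0
t: 22.25
position: [0.534, 0.0969, 0.1136]
eef_rot: [-0.813, -3.034, 0.0]
ft_force: [0.6, -0.2, -0.9]
grip_width: 0.053
grasp_force: 30.0
```

```bash
python3 -m jog '[{"claw":0.045,"delta_pos":[0,0,-0.0025],"turn":[0,0,0]},{"claw":0.045,"delta_pos":[0,0,0],"turn":[0,0,0]},{"claw":0.045,"delta_pos":[0,0,0],"turn":[0,0,0]}]'
```

```text
t: 22.55
position: [0.534, 0.097, 0.1111]
eef_rot: [-0.813, -3.034, 0.0]
ft_force: [-0.8, -0.5, -1.1]
grip_width: 0.0534
grasp_force: 30.0
```

```bash
python3 -m jog '[{"claw":0.088,"delta_pos":[0,0,0],"turn":[0,0,0]},{"claw":0.088,"delta_pos":[0,0,0],"turn":[0,0,0]},{"claw":0.088,"delta_pos":[0,0,0],"turn":[0,0,0]},{"claw":0.088,"delta_pos":[0,0,0.02],"turn":[0,0,0]},{"claw":0.088,"delta_pos":[0,0,0.045],"turn":[0,0,0]},{"claw":0.088,"delta_pos":[-0.02,-0.04,0.03],"turn":[0,0,0]},{"claw":0.088,"delta_pos":[-0.02,-0.045,0],"turn":[0,0,0]},{"claw":0.088,"delta_pos":[-0.02,-0.045,0],"turn":[0,0,0]},{"claw":0.088,"delta_pos":[-0.02,-0.045,0],"turn":[0,0,0]},{"claw":0.088,"delta_pos":[0,-0.045,0],"turn":[0,0,0]}]'
python3 -m jog '[{"claw":0.088,"delta_pos":[0,-0.045,0],"turn":[0,0,0]},{"claw":0.088,"delta_pos":[0,0,0],"turn":[0,0,0]},{"claw":0.088,"delta_pos":[0,0,0],"turn":[0,0,0]}]'
python3 - <<'E'
from h import *
st()
im,d=capture("scene");a=cv2.resize(im[150:250,250:350,::-1],None,fx=4,fy=4,interpolation=2)
it,dt=capture("top");b=cv2.resize(it[160:210,275:325,::-1],None,fx=8,fy=8,interpolation=2)
cv2.imwrite("pics/end.png",np.hstack([a,b]))
for n,D in(("scene",d),("top",dt)):
    W=cloud(n,D);m=(np.hypot(W[...,0]-.533,W[...,1]-.098)<.026)&(W[...,2]>.06);q=W[m];print(n,np.percentile(q[:,2],[25,50,75,95]).round(4))
    m=(np.hypot(W[...,0]-.533,W[...,1]-.098)<.06)&(W[...,2]>.107);q=W[m];print(((q.min(0)+q.max(0))/2).round(4),np.ptp(q,0).round(4))
    A=np.c_[q[:,:2]-q[:,:2].mean(0),np.ones(len(q))];print("tilt",np.linalg.lstsq(A,q[:,2],rcond=None)[0].round(3))
E
```

```text
t: 23.55
position: [0.4536, -0.1214, 0.2044]
eef_rot: [0.814, 3.034, -0.0]
ft_force: [0.1, -0.1, -0.3]
grip_width: 0.0883
grasp_force: 0.0
t: 23.85
position: [0.4552, -0.1655, 0.2038]
eef_rot: [-0.816, -3.033, -0.001]
ft_force: [0.5, 0.8, 0.0]
grip_width: 0.0881
grasp_force: 0.0
pos [ 0.4552 -0.1655  0.2038] yaw_y 59.89 z [-0.  0. -1.] q [-0.59  0.26  1.68  0.    1.2  -1.64]
scene [0.1074 0.1115 0.1133 0.1149]
[0.5344 0.0994 0.1123] [0.0542 0.0561 0.0102]
tilt [ 0.013 -0.002  0.112]
top [0.1052 0.1099 0.1126 0.1153]
[0.5363 0.0972 0.1128] [0.0512 0.0538 0.0112]
tilt [-0.001 -0.001  0.112]
```

View pics/end.png

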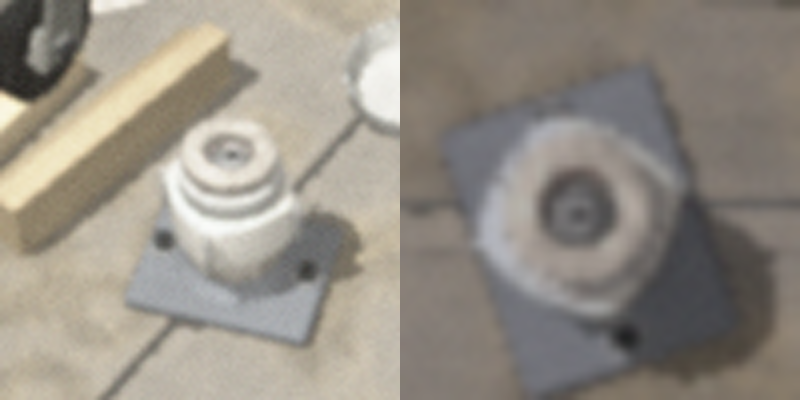

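The stack is complete and flat: the thin ring's top is at 0.112 m, level, with the spindle end inside its bore at (575,212) in the top view. The gripper is clear, so I'll hand in.

```bash
python3 -c "
from workcell import *
print(close_job())"
```

```text
the job is handed in; nothing more can be done
None
```

The set-up is on the spindle in the order asked: 20 mm ring, cutter block, guide bearing, thin 12 mm ring. It sits flat with its top at about 112 mm, just proud of the 109 mm spindle end. The 30 mm ring was not moved, and I handed the job in at about 24 s; it returned no verdict.

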